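# Check the coating thickness of a furnace test plate with a pen probe

### The arm

A 6-joint arm with a two-finger parallel gripper is mounted at the origin on the work surface. World frame = base frame: x ahead of the robot, y to its left, z up, the work surface at z = 0. Lengths are in m, angles in degrees, forces in N, time in s.
With the tool pointing down it reaches from about 0.3 to 0.75 m from the base axis. Payload 8.5 kg.
Tool frame: the origin (TCP) lies midway between the tips of the shut fingers; the grasp point (between the pads) lies 19 mm behind it; z points along the fingers, y is the line along which they close (so a half turn about z gives the same grasp; the last joint's range is limited). The gripper opens to 85 mm and grips with 20 to 120 N. Pads are 22 mm wide; open, the fingers measure 114 mm over their backs; the gripper's body (76 mm by 85 mm) begins 54 mm behind the grasp point. The pads swing forward as they close: fully open they stand 13 mm farther back than shut.
Start: joints at [-87.164, 21.807, 74.336, -0, 83.858, -12.336], TCP at [0.144, -0.531, 0.231] pointing down, gripper open.
Joint ranges: [-178.18, 178.18], [-50.72, 133.34], [12.68, 142.11], [-81.47, 261.47], [9.98, 163.14], [-165.26, 165.26]. Speed limits (degrees/s): [136.94, 136.94, 180, 180, 180, 180].

### API

Orientations are given as a 3x3 rotation matrix whose columns are the frame's x, y, z axes.
In Python, from rig import env, viewer, recognise, pinpoint gives the robot as it stands.
- The arm moves only by the tool move_arm, never from a script. Its argument "plan" is text: rows parted by semicolons, each of 7 numbers parted by spaces: the shift along the tool's x, y, z in m, then the turn, a rotation vector about the tool's x, y, z in rad, then the finger opening in m, from 0 to 0.0854. A call has 1 to 12 rows; each row shifts and turns the commanded pose from where the row before left it, along the tool's axes as they then stand; what a row does not reach is not made up. A row lasts 1/8 s, in which the tool goes at most 62.5 mm and 10.7 degrees, less where a joint would pass 70% of its speed; a pose out of reach is approached as far as the arm can. A call is refused whole if a number of a shift passes 0.0625 or a number of a turn 0.188, either way. A call with a gripper value outside its range is refused whole. The fingers move at their own pace and stop on an object; "grip_force" is the grip in N (left out, the last holds). Time passes only in rows, so rows that do not move let the fingers close. It gives the time, the measured TCP pose, the force, the opening and the grip force at its end, in the units of the state.
- env.observe(): the state, without advancing time (a new reading comes with each control period).
- viewer.get_image(name): name is "scene" or "top"; returns (picture, depth): 480x640x3 uint8, red, green, blue; 480x640 float32, m along the optical axis (not along the pixel's ray), 0 where there is no reading.
- viewer.calibration(name): a dict with "fx", "fy", "cx", "cy" (pixels), "k1" (the pictures are not rectified: a ray, as slopes to the right and down, at radius r is drawn at 1 + k1 r^2 times it, then the intrinsics apply), "R" (3x3) and "t" (3): a world point X has camera coordinates R X + t. Camera axes: x right, y down, z forward; pixel columns grow to the right and rows downward; lengths in m; the calibration is good to about 2 mm. A picture is of the moment at which its call begins. calibration takes no time and is no camera call.
- env.close_job(): hands the job in; it is judged then, once.
Trained networks look in the newest picture that a camera, given by its name, has taken for a name from the list of things; names that differ only in an ending like _2 or _b are one class to them, and where a whole thing is asked for, a point or a joint stands for the part that bears it (a point fixed in the world has none). Each returns a list of dicts, best first, with "conf" (0 to 1); they miss things now and then, are a little off and sometimes report something else, mostly with a low value. They report only what shows in the picture. A call takes as long as a camera call. They do not tell look-alikes from the thing itself.
- recognise(camera, name): "extent" ([centre column, centre row, width, height] in pixels, round what is visible of it).
- pinpoint(camera, name): "pixel" ([column, row] in pixels: a listed point, or the origin of a listed thing).
The state is a dict: "time_s": time; "q": joint angles; "qvel": joint speeds; "joint_efforts": joint torques, N m; "position": TCP position; "tool_rot": TCP orientation; "ft_force": force on the tool from outside, world axes, zero at the start; "wrist_torque": the same for the moment, N m; "grip_width": finger opening in m; "gripper_force": force on a finger pad.
Only numpy, scipy, OpenCV 4.12 (cv2) and the standard library are available. Lean on these libraries where they do the work, as an engineer would, in place of code of your own. Each camera call takes 0.05 s, during which the arm holds its last target. There are 200 camera calls.

### The job

The coated test plate in the measuring nest is still propped up at one end by the lift-out pin: first press that end down so that the plate lies level and fully home in its nest. Then draw the pen probe out of the tool stand and stand it upright on the plate, with its sprung tip inside the engraved ring (not on the cross), pushed down lightly so that the tip is about half way in. Finish while holding the probe there, still and in the gripper; do not bottom the tip out hard, and leave the scriber and the other things on the bench where they are.

Things in the scene. Friction and masses are not known exactly. Their poses are not given: they have to be found in the camera images.
- nest: Fixed grey-painted block 140 x 120 mm (x, y), 29 mm high; recess in its top 104 x 84 mm, floor at 24 mm. Origin: centre of underside. A friction lift-out pin, 12 mm dia, stands up to 8 mm above the recess floor under the plate, 36 mm from the centre towards nest +x; pushed with about 6 N it sinks and stays down.
- plate: Loose white coated metal plate 100 x 80 x 8 mm (x, y, z), 0.18 kg, in the recess with 2 mm play; its +x end (nest +x) is propped up by the pin, slope about 0.1 rad. Origin: centre of underside; z normal to its face. When home its top is 32 mm above the bench. On top: an engraved ring, 22 mm outside, 16 mm inside diameter; and an engraved cross 20 mm wide at plate (12, -18) mm, not used.
- raised_end (a point): Point on the plate's top face right over the lift-out pin, on the centre line 14 mm from the propped-up +x edge: the place to press down (bare closed fingertips will do).
- mark (a point): Centre of the engraved ring on the plate's top face, at plate (-22, 14, 8) mm.
- stand: Fixed aluminium tool stand, a block 70 x 150 x 50 mm (its x, y, z), with two round wells 20 mm across right through it, at y = +40 and y = -40 mm. Origin: centre of the underside. One well holds the probe, the other the scriber, either way round.
- probe: Loose pen probe, upright in a well, 0.1 kg. Origin: end of the sprung tip at rest; z up the pen's axis. From the origin up: thin steel tip 6 mm dia to 14 mm, steel neck 16 mm dia to 39 mm, round black grip 24 mm dia from 39 to 130 mm (top). The shoulder at 39 mm rests on the stand's top: lift 45 mm or more to clear the well. Grip it about 90 mm above the origin; any yaw.
- tip_end (a point): The end of the probe's sprung tip, where it touches the work (it moves up into the pen as the tip is pressed).
- tip (a joint): Travel of the probe's sprung tip in m: 0 sprung out, 0.012 fully pushed in (hard stop); it takes 0.9 N to start it and 0.3 N more for each mm (2.7 N half way).
- scriber: Loose slim steel scriber in the other well: handle 12 mm dia over a 26 mm flange that rests on the stand, top 105 mm above its origin (the point's end), 116 mm above the bench in its well. Leave alone.
- crucible: Small white ceramic cup, 44 mm across, 32 mm high, loose; origin under its centre. Leave alone.
- hexkey: Steel hex key, 85 x 20 mm, 6 mm thick, loose, lying flat; origin under its long leg. Leave alone.
- clamp_ring: Steel ring, 60 mm across, 14 mm high, loose; origin under its centre. Leave alone.
- dispenser: White tape dispenser, 60 x 110 mm, about 80 mm high, loose; origin under its centre. Leave alone.
- mouse: Black computer mouse, 100 x 60 x 26 mm, loose; origin under its centre. Leave alone.
- reagent: Amber jar with blue cap, 60 mm across, 100 mm high, loose; origin under its centre. Leave alone.
Mind the look-alikes: they are no part of the job. Of the things that look like the plate, the larger one is meant. Of the things that look like the nest, take the one that is farthest from the robot's base at the start.

How it is judged (in metres and radians):
On the way, in this order (a step that is already met when the one before it is completed fails the run):
1. the plate is pressed level and home in its nest (angle between the z axis of plate and the z axis of nest, either way round below 0.022 rad and z of plate in the frame of nest below 0.0255 m and horizontal distance between plate and nest below 0.006 m), for 0.2 s.
2. the probe's tip is pressed on the plate inside the ring (distance between tip_end and mark below 0.0065 m and value of joint tip above 0.002 m and contact force between probe and plate above 0.8 N), for 0.2 s.
At the end, for the whole second after the job is handed in: Plate home in its nest (level to 1.3 degrees, down to 1.5 mm); the probe, held still by the gripper alone, square to the plate within 7 degrees, tip end within 6.5 mm of the ring's centre and pushed in 2.5 to 9.8 of its 12 mm, 1 to 6 N on the plate; fingers off the plate (all of step 1 and distance between tip_end and mark below 0.0065 m and angle between the z axis of probe and the z axis of plate, either way round below 0.13 rad and value of joint tip between 0.0025 and 0.0098 m and contact force between probe and plate between 1 and 6 N and contact force between the fingers and probe above 2 N and contact force between each of the arm, the fingers and plate below 0.5 N and contact force between probe and stand below 0.1 N and linear speed of probe below 0.02 m/s); the arm keeps its last pose, push and grip.
It fails at once if the probe is jammed on the plate with more than 15 N (contact force between probe and plate above 15 N).
It fails at once if the scriber or another bystander is moved by more than 30 mm (distance of any of scriber, crucible, hexkey, clamp_ring, dispenser, mouse, reagent from where it was at the start of the episode above 0.03 m).
It also fails if it takes over 54 s, if anything falls off the work surface, if the arm or the gripper's body presses on something with over 40 N, if the wrist force passes 120 N, or if a joint passes its speed limit or range.

## Working session

There is one attempt and no reset: what is moved stays moved. The work goes in short steps, Python scripts to look and compute and a tool call to move; the robot and the scene stay as the last step left them, time stands still between calls to the robot, and variables do not carry over. Pictures are saved under pics/ and viewed, at most 10 in all, crops included, and the job is handed in when it is done.

Besides the shell and the picture viewer there is one more tool, called as a command line: name --argument value ..., lists and objects as JSON in quotes. move_arm: Moves the arm, as the interface text tells. Its arguments: {"type":"object","properties":{"plan":{"type":"string"},"grip_force":{"type":"number"}},"required":["plan"]}

```bash
mkdir -p pics; cat > h.py <<'E'
import numpy as np, cv2
from rig import env, viewer, recognise, pinpoint
def ray(cam,px):
    c=viewer.calibration(cam); K=np.array([[c["fx"],0,c["cx"]],[0,c["fy"],c["cy"]],[0,0,1.]])
    u=cv2.undistortPoints(np.array([[px]],float),K,np.array([c["k1"],0,0,0.]))[0,0]
    R=np.array(c["R"]);t=np.array(c["t"])
    return -R.T@t, R.T@np.array([u[0],u[1],1.])
def at_z(cam,px,z):
    o,d=ray(cam,px); return o+d*(z-o[2])/d[2]
def at_depth(cam,px,dep):
    o,d=ray(cam,px); return o+d*dep[int(round(px[1])),int(round(px[0]))]
def proj(cam,X):
    c=viewer.calibration(cam); K=np.array([[c["fx"],0,c["cx"]],[0,c["fy"],c["cy"]],[0,0,1.]])
    return cv2.projectPoints(np.array(X,float).reshape(-1,1,3),cv2.Rodrigues(np.array(c["R"]))[0],np.array(c["t"],float),K,np.array([c["k1"],0,0,0.]))[0][:,0]
E
python3 - <<'E'
from h import *
np.set_printoptions(precision=4,suppress=True)
for cam in("scene","top"):
    p,d=viewer.get_image(cam); cv2.imwrite(f"pics/{cam}0.png",p[...,::-1]); np.save(f"pics/{cam}0.npy",d)
    print(cam,ray(cam,(320,240)))
    for n in("nest","plate","stand","probe","scriber","raised_end","mark"):
        for r in pinpoint(cam,n):
            if r["conf"]>.3: print(n,np.round(r["pixel"],1),round(r["conf"],2),at_depth(cam,np.clip(r["pixel"],0,[639,479]),d))
E
```

```text
scene (array([1.1162, 0.5632, 0.9952]), array([-0.442 , -0.4668, -0.7662]))
nest [319.6 172.4] 0.91 [ 0.3826 -0.2085  0.0273]
nest [257.5 212.1] 0.84 [ 0.613  -0.2063  0.0357]
nest [357.2 228.8] 0.34 [0.4605 0.0117 0.0232]
plate [257. 207.] 0.74 [ 0.6006 -0.2238  0.0332]
plate [226.4 183. ] 0.58 [ 0.587  -0.3833  0.0047]
stand [282.8 287.4] 0.74 [ 0.7087 -0.0007 -0.0027]
stand [414.9 301.7] 0.57 [0.5464 0.2665 0.0513]
probe [407.4 287.8] 0.62 [0.5269 0.2295 0.0477]
probe [308.1 326. ] 0.53 [0.7605 0.146  0.0566]
scriber [405.8 287.6] 0.58 [0.5292 0.2267 0.048 ]
scriber [425.1 313.3] 0.47 [0.5525 0.3006 0.0488]
raised_end [231.1 187.6] 0.73 [ 0.5901 -0.3568  0.0066]
raised_end [251.8 210.5] 0.57 [ 0.6213 -0.2193  0.0383]
mark [266.7 201.3] 0.94 [ 0.5673 -0.2235  0.0311]
mark [227.4 176.3] 0.65 [ 0.5677 -0.404   0.0046]
top (array([0.2418, 0.0178, 1.6031]), array([ 0.1854, -0.0127, -0.9826]))
nest [393.7 227.9] 0.97 [ 0.5727 -0.2192  0.0422]
nest [398.7 310.5] 0.78 [ 0.3326 -0.2312  0.0182]
nest [392.7 232. ] 0.49 [ 0.5625 -0.2175  0.0316]
plate [445.9 228.3] 0.85 [ 0.5796 -0.3834  0.0052]
plate [394.5 227.6] 0.71 [ 0.5735 -0.2216  0.0424]
stand [232.6 250. ] 0.57 [0.5057 0.2517 0.045 ]
probe [248.2 254.8] 0.67 [0.492  0.2062 0.0432]
probe [278.7 172.7] 0.61 [0.7252 0.1177 0.0921]
scriber [224.5 242.9] 0.61 [0.5253 0.2748 0.0528]
raised_end [435.5 225.7] 0.91 [ 0.5873 -0.3517  0.0064]
raised_end [391.2 209.4] 0.62 [ 0.6308 -0.2147  0.0335]
mark [447.6 228.1] 0.95 [ 0.5798 -0.3881  0.0073]
mark [392.9 228.6] 0.9 [ 0.5715 -0.2174  0.038 ]
```

View pics/scene0.png

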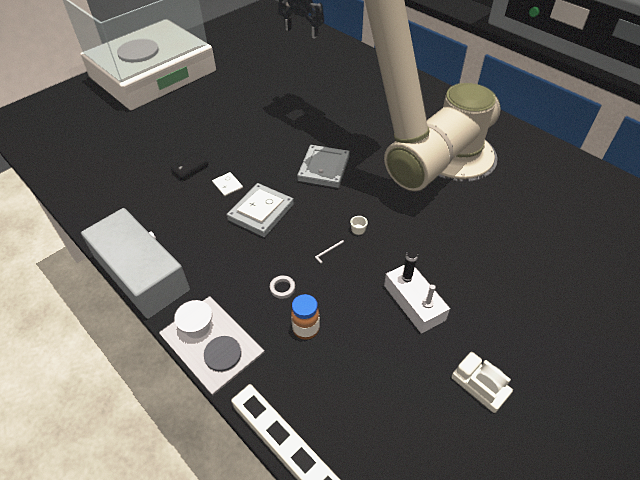

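View pics/top0.png

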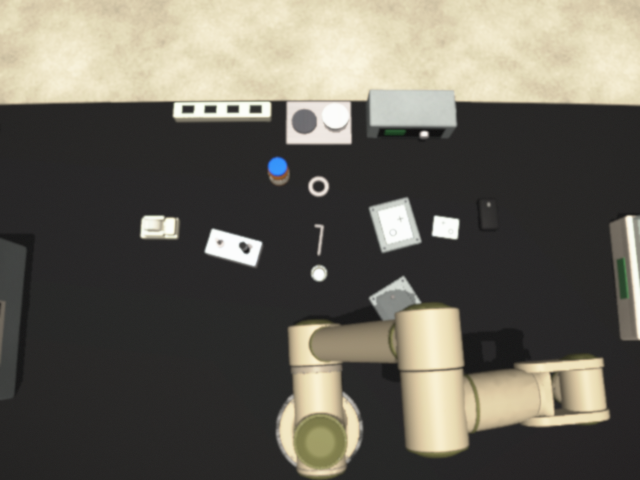

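The scene picture shows the nest with the white plate at about (262,208), its ring at (269,201) and cross at (252,204). The stand is at (416,298), with the black probe at (410,268). In the top picture the nest is at (395,225), and the stand is at (234,247) with the probe at (245,247). I'll rectify the close-ups next.

```bash
cat >> h.py <<'E'
def ortho(img,cam,cx,cy,z,half=0.1,s=3000):
    n=int(2*half*s); # rows: x decreasing down ; cols: y decreasing to right
    i,j=np.mgrid[0:n,0:n]
    X=np.stack([cx+half-i/s,cy+half-j/s,np.full(i.shape,z)],-1)
    m=proj(cam,X.reshape(-1,3)).reshape(n,n,2).astype(np.float32)
    return cv2.remap(img,m[...,0],m[...,1],cv2.INTER_CUBIC)
E
python3 - <<'E'
from h import *
def grid(o,s,half):
    n=o.shape[0]
    for k in range(0,n,int(0.02*s)): cv2.line(o,(k,0),(k,6),(0,255,255),1);cv2.line(o,(0,k),(6,k),(0,255,255),1)
    return o
rows=[]
for c,z in(((.575,-.215),.031),((.505,.245),.05)):
    r=[]
    for cam in("scene","top"):
        im=cv2.imread(f"pics/{cam}0.png"); r.append(grid(ortho(im,cam,*c,z,.1,2000),2000,.1)[50:350])
    rows.append(np.hstack(r))
cv2.imwrite("pics/o0.png",np.vstack(rows))
E
```

```text
(no output)
```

View pics/o0.png

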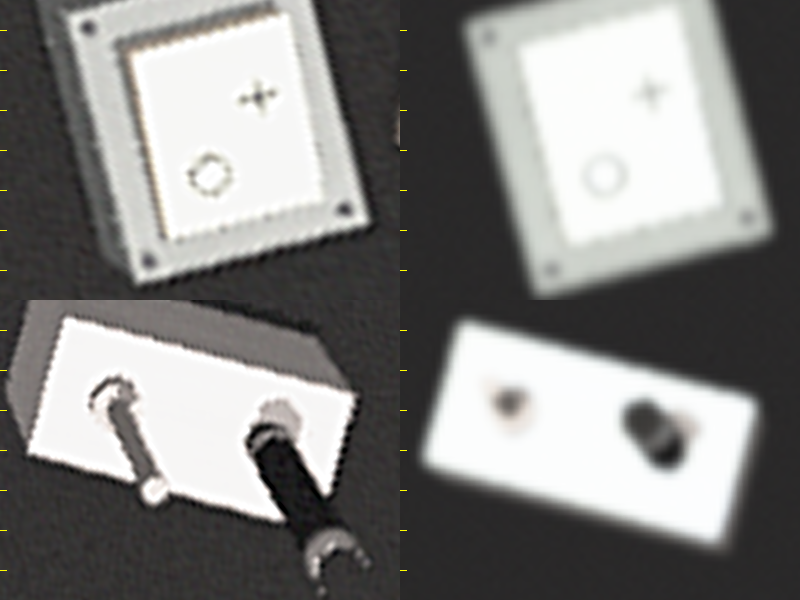

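The black probe sits in the stand's -y well, at about (0.506, 0.211). The nest centre is about (0.588, -0.226) with yaw about 14°, which puts raised_end at about (0.623, -0.217). The sizes agree with those given. Next I work out the moves.

```bash
cat >> h.py <<'E'
np.set_printoptions(precision=4,suppress=True)
def to(x,y,z):
    s=env.observe(); R=np.array(s["tool_rot"]); p=np.array(s["position"])
    print("t",s["time_s"],"pos",p,"F",np.array(s["ft_force"]),"w",s["grip_width"],"gf",s["gripper_force"]); print("shift tool",R.T@(np.array([x,y,z])-p))
    return R
E
python3 -c "
from h import *
print(to(.6234,-.217,.08)); print(env.observe()['q'])"
```

```text
t 0.8 pos [ 0.1439 -0.5308  0.2313] F [ 0.0316 -0.2415 -0.3802] w 0.08568046313830459 gf 0.0
shift tool [ 0.5449 -0.1774  0.1513]
[[ 0.9651  0.2617  0.    ]
 [ 0.2617 -0.9651  0.    ]
 [ 0.     -0.     -1.    ]]
[-87.1651  21.8067  74.3361   0.0022  83.8583 -12.3366]
```

move_arm --plan "0.0545 -0.0177 0 0 0 0 0;0.0545 -0.0177 0 0 0 0 0;0.0545 -0.0177 0 0 0 0 0;0.0545 -0.0177 0 0 0 0 0;0.0545 -0.0177 0 0 0 0 0;0.0545 -0.0177 0.02 0 0 0 0;0.0545 -0.0177 0.02 0 0 0 0;0.0545 -0.0177 0.02 0 0 0 0;0.0545 -0.0177 0.03 0 0 0 0;0.0545 -0.0177 0.03 0 0 0 0;0 0 0.02 0 0 0 0;0 0 0 0 0 0 0"

```text
time_s: 2.3
position: [0.6199, -0.2187, 0.0916]
tool_rot: [[0.965, 0.263, -0.003], [0.263, -0.965, 0.002], [-0.003, -0.003, -1.0]]
ft_force: [0.2, 1.0, 0.3]
grip_width: 0.0002
gripper_force: 0.0
```

```bash
python3 - <<'E'
from h import *
p,d=viewer.get_image("scene"); q,_=viewer.get_image("top")
a=ortho(p,"scene",.59,-.225,.04,.1,2000);b=ortho(q,"top",.59,-.225,.04,.1,2000)
cv2.imwrite("pics/o1.png",np.hstack([a,b])[...,::-1])
to(.6234,-.217,.042); print(proj("scene",[[.6234,-.217,.04]]))
E
```

```text
t 2.4 pos [ 0.6204 -0.22    0.0942] F [-0.1854 -0.5281  0.4752] w 7.051227407621668e-05 gf 0.0
shift tool [ 0.0037 -0.0022  0.0522]
[[251.6651 210.9195]]
```

View pics/o1.png

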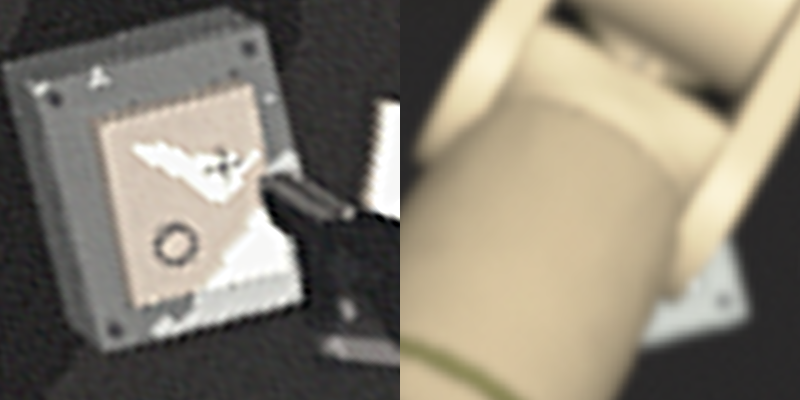

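Scene ortho: the plate is at (185,195), the ring at (176,243), and the fingertip is hovering above the raised end. I'm pressing down now.

move_arm --plan "0.003 -0.002 0.02 0 0 0 0;0 0 0.02 0 0 0 0;0 0 0.006 0 0 0 0;0 0 0.006 0 0 0 0;0 0 0.004 0 0 0 0;0 0 0.003 0 0 0 0;0 0 0.003 0 0 0 0;0 0 0 0 0 0 0;0 0 0 0 0 0 0"

```text
time_s: 3.52
position: [0.6235, -0.217, 0.0321]
tool_rot: [[0.965, 0.262, 0.002], [0.262, -0.965, -0.001], [0.002, 0.002, -1.0]]
ft_force: [2.2, -0.3, 4.4]
grip_width: -0.0001
gripper_force: 2.6
```

move_arm --plan "0 0 0.001 0 0 0 0;0 0 0.001 0 0 0 0;0 0 0 0 0 0 0;0 0 0 0 0 0 0"

```text
time_s: 4.03
position: [0.6236, -0.2171, 0.032]
tool_rot: [[0.965, 0.262, 0.003], [0.262, -0.965, -0.002], [0.003, 0.003, -1.0]]
ft_force: [-2.8, 1.5, 19.2]
grip_width: -0.0001
gripper_force: 9.2
```

move_arm --plan "0 0 -0.02 0 0 0 0;0 0 -0.05 0 0 0 0;0 0 -0.05 0 0 0 0;0 0 -0.05 0 0 -0.1745 0.06;0 0 0 0 0 -0.1745 0.06;0 0 0 0 0 -0.1745 0.06;0 0 0 0 0 -0.1745 0.06;0 0 0 0 0 -0.1745 0.06;0 0 0 0 0 -0.1745 0.06;0 0 0 0 0 0 0.06"

```text
time_s: 5.28
position: [0.6225, -0.2166, 0.1989]
tool_rot: [[0.258, 0.966, -0.001], [0.966, -0.258, 0.001], [0.0, -0.001, -1.0]]
ft_force: [1.1, -0.9, 0.3]
grip_width: 0.0598
gripper_force: 0.0
```

```bash
python3 -c "
from h import *
print(to(.5058,.211,.20)); print(env.observe()['q'])"
```

```text
t 5.275 pos [ 0.6225 -0.2166  0.1989] F [ 1.0687 -0.9206  0.2635] w 0.059846413426805876 gf 0.0
shift tool [ 0.3831 -0.2229 -0.0008]
[[ 0.2576  0.9663 -0.0011]
 [ 0.9663 -0.2576  0.0005]
 [ 0.0002 -0.0012 -1.    ]]
[-29.4538  34.2982  58.0775  -0.0056  87.6962 -14.5258]
```

move_arm --plan "0.0425 -0.0247 0 0 0 0 0.06;0.0425 -0.0247 0 0 0 0 0.06;0.0425 -0.0247 0 0 0 0 0.06;0.0425 -0.0247 0 0 0 0 0.06;0.0425 -0.0247 0 0 0 0 0.06;0.0425 -0.0247 0 0 0 0 0.06;0.0425 -0.0247 0 0 0 0 0.06;0.0425 -0.0247 0 0 0 0 0.06;0.0425 -0.0247 0 0 0 0 0.06;0 0 0 0 0 0 0.06;0 0 0 0 0 0 0.06"

```text
time_s: 6.65
position: [0.5059, 0.2096, 0.1992]
tool_rot: [[0.258, 0.966, -0.0], [0.966, -0.258, -0.0], [-0.0, -0.0, -1.0]]
ft_force: [-0.7, 0.7, 1.3]
grip_width: 0.0601
gripper_force: 0.0
```

```bash
python3 - <<'E'
from h import *
p,d=viewer.get_image("scene")
to(.5058,.211,.082)
# verification: predicted probe outline
o=np.array([.5058,.211,0]); im=p[...,::-1].copy()
x0,y0,x1,y1=360,200,480,350; S=5
im=cv2.resize(im[y0:y1,x0:x1],None,fx=4,fy=4,interpolation=cv2.INTER_CUBIC)
for z,c in((.05,(0,255,0)),(.141,(0,0,255))):
    a=np.linspace(0,6.28,40); P=np.stack([o[0]+.012*np.cos(a),o[1]+.012*np.sin(a),np.full(40,z)],1)
    cv2.polylines(im,[np.int32((proj("scene",P)-[x0,y0]+.5)*4)],True,c,1)
t=np.array(env.observe()["position"]); cv2.circle(im,tuple(np.int32((proj("scene",t)[0]-[x0,y0]+.5)*4)),4,(255,0,255),1)
cv2.imwrite("pics/p2.png",im)
E
```

```text
t 6.7 pos [0.5061 0.2091 0.1992] F [ 0.4841 -0.1483  0.1067] w 0.060155000573587844 gf 0.0
shift tool [ 0.0018 -0.0007  0.1172]
```

View pics/p2.png

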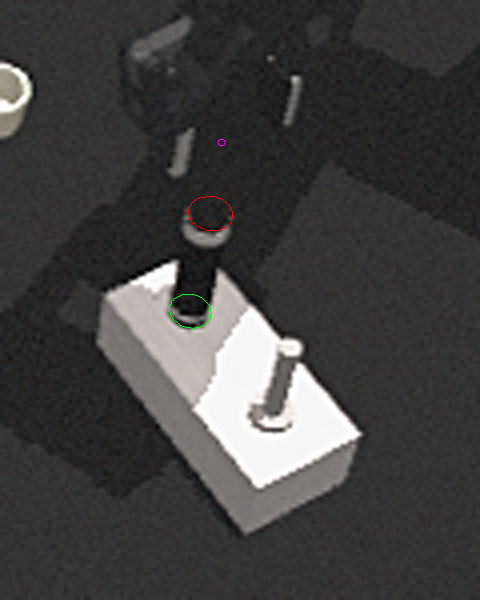

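The predicted base circle at (188,311) and the axis match the picture, and the fingers are centred over the probe. I'll descend and grip.

move_arm --plan "0.002 -0.001 0.03 0 0 0 0.06;0 0 0.03 0 0 0 0.06;0 0 0.03 0 0 0 0.06;0 0 0.02 0 0 0 0.06;0 0 0.007 0 0 0 0.06;0 0 0 0 0 0 0.06;0 0 0 0 0 0 0.015;0 0 0 0 0 0 0.015;0 0 0 0 0 0 0.015;0 0 0 0 0 0 0.015;0 0 0 0 0 0 0.015" --grip_force 40

```text
time_s: 8.07
position: [0.5057, 0.2122, 0.0831]
tool_rot: [[0.256, 0.967, 0.001], [0.967, -0.256, 0.0], [0.0, 0.001, -1.0]]
ft_force: [-1.0, -0.5, 6.2]
grip_width: 0.0229
gripper_force: 39.0
```

move_arm --plan "0 0 -0.01 0 0 0 0.015;0 0 -0.025 0 0 0 0.015;0 0 -0.03 0 0 0 0.015;0 0 -0.03 0 0 0 0.015;0 0 -0.02 0 0 0 0.015;0 0 0 0 0 0 0.015;0 0 0 0 0 0 0.015"

```text
time_s: 8.95
position: [0.5049, 0.212, 0.1964]
tool_rot: [[0.256, 0.967, -0.002], [0.967, -0.256, -0.0], [-0.001, -0.002, -1.0]]
ft_force: [-0.1, 0.5, -1.6]
grip_width: 0.0233
gripper_force: 39.2
```

```bash
python3 - <<'E'
from h import *
p,d=viewer.get_image("scene"); R=to(.5628,-.2173,.20)
s=env.observe(); t=np.array(s["position"]); im=p[...,::-1].copy()
x0,y0,x1,y1=360,180,480,330
im=cv2.resize(im[y0:y1,x0:x1],None,fx=4,fy=4,interpolation=cv2.INTER_CUBIC)
org=t+np.array([0,0,.019-.09])
for z,r in((0,.003),(.014,.008),(.039,.012),(.13,.012)):
    a=np.linspace(0,6.28,40); P=np.stack([org[0]+r*np.cos(a),org[1]+r*np.sin(a),np.full(40,org[2]+z)],1)
    cv2.polylines(im,[np.int32((proj("scene",P)-[x0,y0]+.5)*4)],True,(0,255,0),1)
cv2.imwrite("pics/p3.png",im)
E
```

```text
t 9.0 pos [0.5049 0.212  0.1963] F [ 0.8347 -0.7917 -1.5563] w 0.0229281896377661 gf 39.212191700935364
shift tool [-0.4002  0.1659 -0.0037]
```

View pics/p3.png

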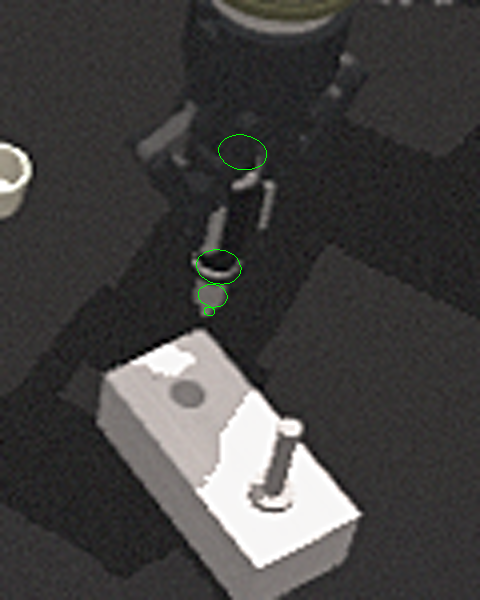

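The probe is lifted clear of the well and upright, with its tip at about (208,315), as the model predicts. I'm carrying it over to the ring.

move_arm --plan "-0.02 0.0083 0 0 0 0 0.015;-0.04 0.0166 0 0 0 0 0.015;-0.04 0.0166 0 0 0 0 0.015;-0.04 0.0166 0 0 0 0 0.015;-0.04 0.0166 0 0 0 0 0.015;-0.04 0.0166 0 0 0 0 0.015;-0.04 0.0166 0 0 0 0 0.015;-0.04 0.0166 0 0 0 0 0.015;-0.04 0.0166 0 0 0 0 0.015;-0.04 0.0166 0 0 0 0 0.015;-0.02 0.0083 0 0 0 0 0.015;0 0 0 0 0 0 0.015"

```text
time_s: 10.5
position: [0.5632, -0.2177, 0.1963]
tool_rot: [[0.258, 0.966, -0.001], [0.966, -0.258, 0.001], [0.001, -0.002, -1.0]]
ft_force: [0.5, 0.5, -1.8]
grip_width: 0.0232
gripper_force: 39.3
```

move_arm --plan "0 0 0.025 0 0 0 0.015;0 0 0.03 0 0 0 0.015;0 0 0.015 0 0 0 0.015;0 0 0 0 0 0 0.015;0 0 0 0 0 0 0.015"

```text
time_s: 11.12
position: [0.5639, -0.217, 0.1285]
tool_rot: [[0.256, 0.967, 0.002], [0.967, -0.256, -0.001], [-0.001, 0.002, -1.0]]
ft_force: [0.0, 0.1, -1.0]
grip_width: 0.023
gripper_force: 39.3
```

```bash
python3 - <<'E'
from h import *
p,d=viewer.get_image("scene"); im=p[...,::-1].copy()
t=np.array(env.observe()["position"]); to(.563,-.2175,.104)
for n in("mark","tip_end"):
    for r in pinpoint("scene",n): print(n,r["pixel"],r["conf"],at_z("scene",r["pixel"],.032))
x0,y0,x1,y1=200,120,320,260; S=5
im=cv2.resize(im[y0:y1,x0:x1],None,fx=S,fy=S,interpolation=cv2.INTER_CUBIC)[50:650]
def dr(P,c): cv2.polylines(im,[np.int32((proj("scene",P)-[x0,y0]+.5)*S-[0,50])],True,c,1)
a=np.linspace(0,6.28,40); C=lambda x,y,z,r:np.stack([x+r*np.cos(a),y+r*np.sin(a),np.full(40,z)],1)
for z,r in((0,.003),(.014,.008),(.039,.012)): dr(C(t[0],t[1],t[2]-.071+z,r),(0,255,0))
dr(C(.563,-.2175,.032,.011),(0,0,255))
dr(C(t[0],t[1],.032,.003),(255,0,255))
cv2.imwrite("pics/p4.png",im)
E
```

```text
t 11.175 pos [ 0.5639 -0.2171  0.1286] F [ 0.5072 -1.1784 -0.7322] w 0.02314137644933796 gf 39.28161978721619
shift tool [-0.0006 -0.0008  0.0246]
mark [265.5, 202.6] 0.84 [ 0.5733 -0.2213  0.032 ]
mark [227.4, 174.5] 0.71 [ 0.5783 -0.3833  0.032 ]
mark [260.8, 206.8] 0.32 [ 0.5923 -0.2181  0.032 ]
```

View pics/p4.png

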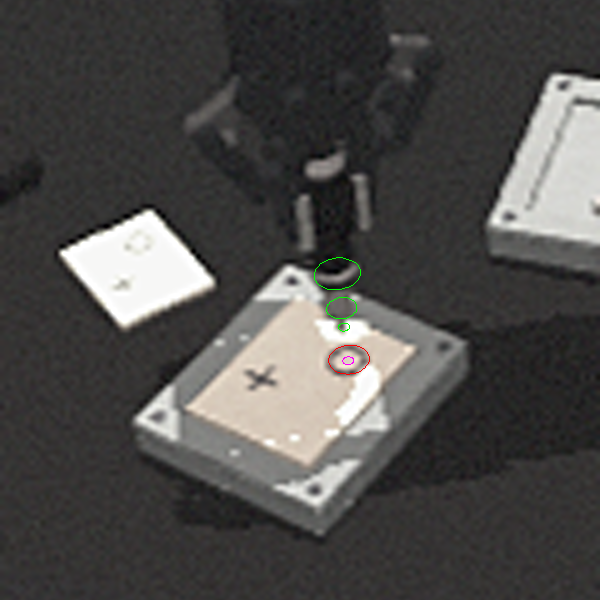

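The ring at (347,360) matches the model, and the tip at (340,325) is in line with it to about 1-2 mm. I'm lowering the probe gently.

move_arm --plan "-0.001 -0.0005 0.012 0 0 0 0.015;0 0 0.01 0 0 0 0.015;0 0 0.003 0 0 0 0.015;0 0 0.002 0 0 0 0.015;0 0 0.0015 0 0 0 0.015;0 0 0 0 0 0 0.015;0 0 0 0 0 0 0.015"

```text
time_s: 12.15
position: [0.5627, -0.2179, 0.0991]
tool_rot: [[0.256, 0.967, 0.0], [0.967, -0.256, -0.0], [-0.0, 0.0, -1.0]]
ft_force: [-1.7, 0.7, 1.9]
grip_width: 0.0236
gripper_force: 39.5
```

```bash
python3 - <<'E'
from h import *
F=[];Z=[]
for i in range(16):
    p,d=viewer.get_image("scene"); s=env.observe(); F.append(s["ft_force"]);Z.append(s["position"])
print(np.mean(F,0),np.std(F,0),np.mean(Z,0))
t=np.mean(Z,0); im=p[...,::-1].copy()
x0,y0,x1,y1=225,150,315,240; S=6
im=cv2.resize(im[y0:y1,x0:x1],None,fx=S,fy=S,interpolation=cv2.INTER_CUBIC)
cv2.imwrite("pics/p5.png",im)
print((proj("scene",[[t[0],t[1],.032],[.563,-.2175,.032],[t[0],t[1],t[2]-.071+.039]])-[x0,y0]+.5)*S)
E
```

```text
[-1.5444  0.5699  1.4777] [0.5561 0.3986 0.3602] [ 0.5627 -0.2179  0.0989]
[[268.875  310.5444]
 [268.8714 311.3693]
 [261.9565 255.1035]]
```

View pics/p5.png

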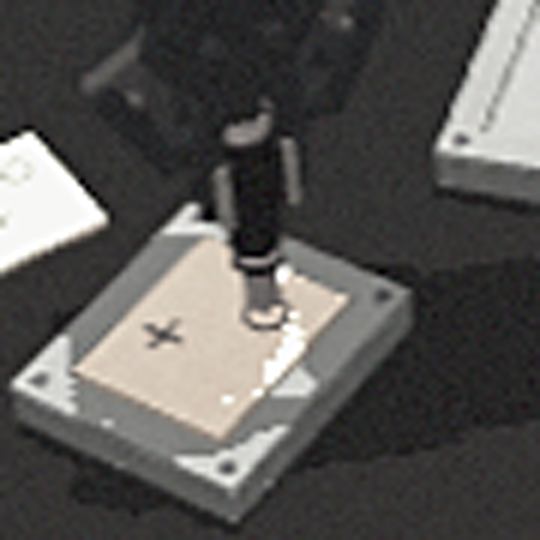

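The tip is at about (264,309), inside the ring centred near (267,312). The push is about 2.7 N, which is half way in. Handing in.

```bash
python3 -c "
from rig import env
print(env.close_job())"
```

```text
the job is handed in; nothing more can be done
None
```

I pressed the plate home and handed the job in with the probe held upright inside the ring, its tip pushed in about half way (about 2.7 N, estimated from the wrist force); the hand-in gave no verdict.

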